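Lay out the transfer station beside the burner

TASK

Lay out the white station board for the next culture transfer, centring each thing in its circle: the steel cup upright in the end circle next to the spirit burner, the amber bottle upright in the end circle away from the burner, and the roll of sealing film, lying flat, in the circle between them. Then stand the open swab tin centrally on top of the roll. Keep the amber bottle upright throughout, and leave the burner and the timer where they stand.

Things in the scene. Friction and masses are not known exactly. Their poses are not given: they have to be found in the camera images.
- board: White plastic station board, fixed, 96 x 300 mm, 6 mm thick, lying on the bench. Origin at the centre of its underside; y runs along its length, x across it, z up. Its top (z = 6 mm) bears three dark circle outlines, 74 mm across, flat and 100 mm apart in a row along y: centres at x = 0 and y = -100, 0 and +100 mm.
- burner: Glass spirit burner with steel collar and wick, 67 mm across, 72 mm high, loose, unlit. It stands on the bench just beyond one end of the board, centre about 215 mm along from the board's centre; which end varies. Not to be moved. Origin at the centre of its underside.
- timer_unit: Flat white timer with display and three buttons, 66 x 66 x 18 mm, loose, lying on the bench just beyond the other end of the board from the burner, about 215 mm from the board's centre. Not to be moved. Origin at the centre of its underside.
- cup: Slim open steel cup, round, 33 mm across, 64 mm high, wall about 4 mm, about 50 g. Grip it across the outside. Origin at the centre of its underside, z up.
- tin: Low open round steel tin of cotton swabs, 61 mm across, 35 mm high, about 90 g; the swabs lie below its rim. Grip it across the outside. Origin at the centre of its underside, z up.
- amber_bottle: Small round amber glass bottle with a white cap, 34 mm across the body (straight up to 45 mm high), narrower at the cap (22 mm), 75 mm high in all, about 70 g; its foot is a little uneven and it may lean by up to 3 degrees. Origin at the centre of its underside, z up.
- film_roll: Roll of white sealing film lying flat, like a thick ring of tape: 61 mm across, 26 mm high, with a cardboard core in a hole about 25 mm wide, about 80 g. Its upper face is flat and carries the tin. Origin at the centre of its underside, z up.
Not all that is in view belongs to the job. What is shaped like the cup but purple or yellow is not meant.

How it is judged:
At the end, for the whole second after the job is handed in: Cup in the end circle next to the burner, bottle in the other end circle, film roll in the middle one: each within 15 mm of centre along and across the board. Tin standing on the roll within 10 mm of its centre. All within 0.15 rad of upright, at rest; burner and timer within 20 mm of their start (((y of burner in the frame of board above 0 m and x of cup in the frame of board between -0.015 and 0.015 m and y of cup in the frame of board between 0.085 and 0.115 m and z of cup in the frame of board between 0.002 and 0.011 m and x of amber_bottle in the frame of board between -0.015 and 0.015 m and y of amber_bottle in the frame of board between -0.115 and -0.085 m and z of amber_bottle in the frame of board between 0.002 and 0.011 m) or (y of burner in the frame of board below 0 m and x of cup in the frame of board between -0.015 and 0.015 m and y of cup in the frame of board between -0.115 and -0.085 m and z of cup in the frame of board between 0.002 and 0.011 m and x of amber_bottle in the frame of board between -0.015 and 0.015 m and y of amber_bottle in the frame of board between 0.085 and 0.115 m and z of amber_bottle in the frame of board between 0.002 and 0.011 m)) and x of film_roll in the frame of board between -0.015 and 0.015 m and y of film_roll in the frame of board between -0.015 and 0.015 m and z of film_roll in the frame of board between 0.002 and 0.011 m and z of tin in the frame of film_roll between 0.022 and 0.03 m and horizontal distance between tin and film_roll below 0.01 m and angle between each of cup, tin, amber_bottle, film_roll's own z axis and vertical below 0.15 rad and linear speed of each of cup, tin, amber_bottle, film_roll below 0.02 m/s and distance of each of burner, timer_unit from where it was at the start of the episode below 0.02 m); the robot touches nothing.
It fails at once if the amber bottle is tipped more than 0.5 rad from upright (angle between amber_bottle's own z axis and vertical above 0.5 rad).
It fails at once if the burner is moved more than 20 mm (distance of burner from where it was at the start of the episode above 0.02 m).
It fails at once if the timer is moved more than 20 mm (distance of timer_unit from where it was at the start of the episode above 0.02 m).
It also fails if it takes over 109 s, if anything falls off the work surface, if the arm or the gripper's body presses on something with over 40 N, if the wrist force passes 120 N, or if a joint passes its speed limit or range.

ROBOT

A 6-joint arm with a two-finger parallel gripper is mounted at the origin on a cart in front of the work surface, level with it; the furniture and walls round the work are solid. World frame = base frame: x ahead of the robot, y to its left, z up, the work surface at z = 0. Lengths are in m, angles in rad, forces in N, time in s.
With the tool pointing down it reaches from about 0.375 to 0.9 m from the base axis. Payload 3.1 kg.
Tool frame: the origin (TCP) lies midway between the tips of the shut fingers; the grasp point (between the pads) lies robot.grip_depth behind it (robot.grip_depth is the distance from the TCP to the grasp point, in m); z points along the fingers, y is the line along which they close (so a half turn about z gives the same grasp; the last joint's range is limited). The gripper opens to 87 mm and grips with 3 to 60 N. Pads are 19 mm wide; open, the fingers measure 117 mm over their backs; the gripper's body (75 mm by 190 mm) begins 51 mm behind the grasp point.
Start: joints at [-1.407, 0.527, 1.433, -0, 1.181, -0.178], TCP at [0.21, -0.589, 0.223] pointing down, gripper open.
Joint ranges: [-3.08, 3.08], [-0.75, 2.2], [0.22, 2.44], [-1.43, 4.57], [0, 2.65], [-2.85, 2.85]. Speed limits (rad/s): [2.79, 2.79, 3.14, 3.14, 3.14, 3.14].

INTERFACE

Orientations are given as a unit quaternion [x, y, z, w].
In Python, from rig import robot gives the robot as it stands.
- The arm moves only by the tool drive_effector, called after ">>>" as name(argument=value, ...) on one line, values as JSON. Schema: {"type":"object","properties":{"offsets":{"type":"array","items":{"type":"number"},"minItems":4,"maxItems":80},"aperture":{"type":"number"},"grip_n":{"type":"number"},"only":{"type":"string"},"quiet":{"type":"boolean"},"lines":{"type":"string"}},"required":["offsets"],"additionalProperties":false}. offsets is one flat list of numbers that holds 1 to 20 rows one after another, with no inner brackets; each row has 4 numbers: dx, dy, dz in m, then a turn about the tool's z in rad; each row shifts and turns the commanded pose from where the row before left it, along the tool's axes as they then stand; what a row does not reach is not made up. A row lasts 1/12 s, in which the tool goes at most 0.0417 m and 0.125 rad, less where a joint would pass 70% of its speed; a pose out of reach is approached as far as the arm can. aperture is the finger opening in m, set as the call begins (left out keeps the last). The fingers move at their own pace and stop on an object; grip_n is the grip in N (left out, the last holds). Time passes only in rows, so rows that do not move let the fingers close. The tool returns the time, the measured TCP pose, the force, the opening and the grip force at its end. only (a regular expression) keeps the lines of the reply that match it, lines (a string "A,B") keeps lines A to B, and quiet returns only ok. Input that does not fit is refused with a message, and nothing moves.
- robot.get_obs(): the state, without advancing time (a new reading comes with each control period).
- robot.camera(name): name is "side" or "top"; returns a dict with "img" (400x640x3 uint8, red, green, blue), "fx", "fy", "cx", "cy" (pixels), "xyz" and "attitude" of the camera in the world. Camera axes: x right, y down, z forward; pixel columns grow to the right and rows downward; lengths in m; the calibration is good to about 2 mm. A picture is of the moment at which its call begins. There is no depth.
- robot.hand_in(): hands the job in; it is judged then, once.
The state is a dict: "time": time; "q": joint angles; "joint_velocities": joint speeds; "joint_torque": joint torques, N m; "position": TCP position; "tool_rot": TCP orientation; "ft_force": force on the tool from outside, world axes, zero at the start; "moment": the same for the moment, N m; "grip_width": finger opening in m; "grip_force": force on a finger pad.
Only numpy, scipy, OpenCV 4.12 (cv2) and the standard library are available. Lean on these libraries where they do the work, as an engineer would, in place of code of your own. Each camera call takes 0.05 s, during which the arm holds its last target. There are 200 camera calls.

## Working session

There is one attempt and no reset: what is moved stays moved. The work goes in short steps, Python scripts to look and compute and a tool call to move; the robot and the scene stay as the last step left them, time stands still between calls to the robot, and variables do not carry over. Pictures are saved under pics/ and viewed, at most 14 in all, crops included, and the job is handed in when it is done.

```bash
mkdir -p pics; ls; cat > h.py <<'E'
import numpy as np,cv2
from scipy.spatial.transform import Rotation as R
from rig import robot
E
python3 - <<'E'
from h import *
o=robot.get_obs();print({k:np.round(v,3) for k,v in o.items()},robot.grip_depth)
for n in("side","top"):
    c=robot.camera(n);cv2.imwrite(f"pics/{n}0.png",c["img"][:,:,::-1]);print({k:v for k,v in c.items() if k!="img"})
E
```

```text
pics
{'time': np.float64(0.0), 'q': array([-1.407,  0.528,  1.434, -0.   ,  1.181, -0.178]), 'joint_velocities': array([ 0.001, -0.   ,  0.001,  0.003,  0.   ,  0.   ]), 'joint_torque': array([ 1.0000e-03, -4.4004e+01, -1.7659e+01,  6.3000e-02,  5.8000e-02,
       -0.0000e+00]), 'position': array([ 0.209, -0.588,  0.222]), 'tool_rot': array([ 0.985,  0.17 ,  0.   , -0.001]), 'ft_force': array([ 0.43 , -0.557,  0.397]), 'moment': array([ 0.015,  0.082, -0.014]), 'grip_force': np.float64(0.0), 'grip_width': np.float64(0.087)} 0.0187
{'fx': 401.5094512303823, 'fy': 401.5094512303823, 'cx': 314.1137252978313, 'cy': 206.99450534279063, 'xyz': array([ 0.54275821, -0.80401521,  0.68308633]), 'attitude': array([ 0.89800319, -0.00264586,  0.00206354, -0.43997616])}
{'fx': 368.64486076069903, 'fy': 368.64486076069903, 'cx': 325.8402492660661, 'cy': 199.65653841290964, 'xyz': array([ 0.36130544, -0.00567821,  0.90905804]), 'attitude': array([ 0.74884995, -0.65360187,  0.07459573, -0.08039794])}
```

View pics/side0.png

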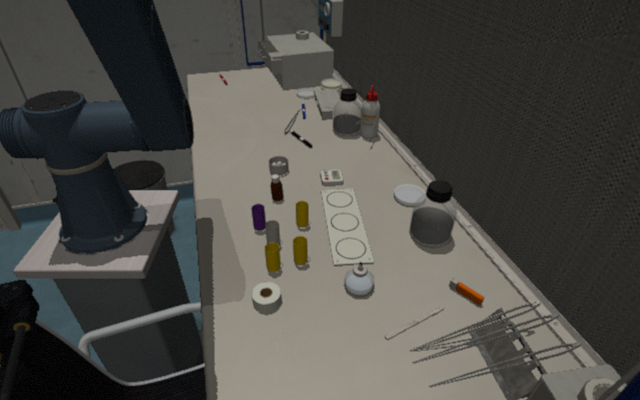

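View pics/top0.png

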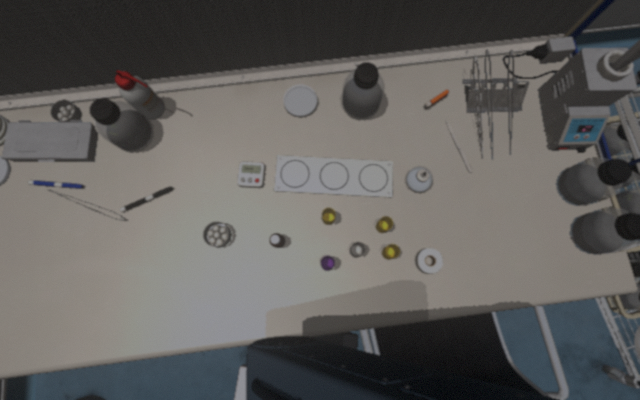

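Side view: tin (279,165), bottle (277,188), purple cup (259,217), steel cup (273,234), yellow cups (302,214), (273,257) and (300,250), roll (266,296), burner (360,280), timer (331,177). Top view: tin (217,235), bottle (277,240), steel cup (358,249), roll (429,261), burner (419,179) and timer (251,175). The similar tin at (65,111) is far off by the wall. I'll confirm with enlarged crops.

```bash
python3 - <<'E'
import cv2
s=cv2.imread("pics/side0.png");t=cv2.imread("pics/top0.png")
cv2.imwrite("pics/sc.png",cv2.convertScaleAbs(cv2.resize(s[150:320,235:395],None,fx=3.5,fy=3.5,interpolation=cv2.INTER_CUBIC),alpha=1.5))
cv2.imwrite("pics/tc.png",cv2.convertScaleAbs(cv2.resize(t[145:285,195:455],None,fx=3,fy=3,interpolation=cv2.INTER_CUBIC),alpha=1.3))
E
```

```text
(no output)
```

View pics/sc.png

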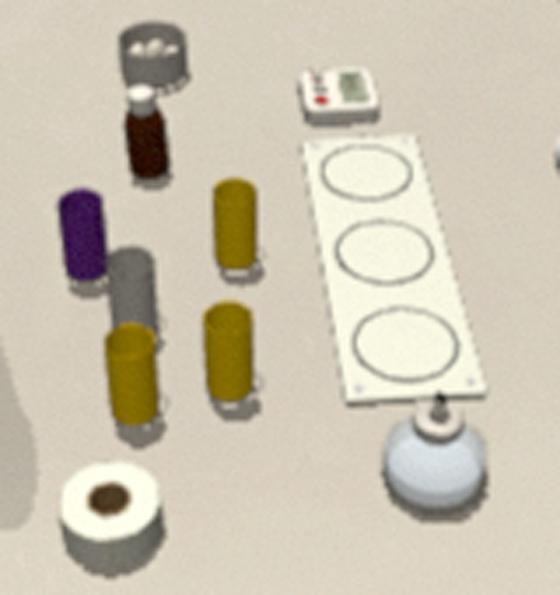

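View pics/tc.png

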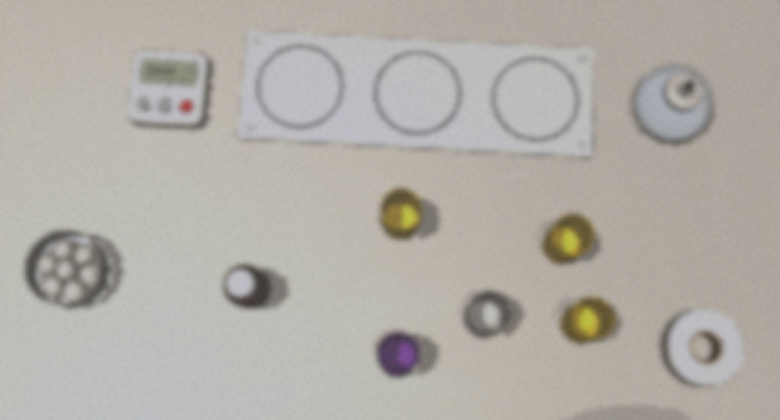

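Only the grey cup fits, at side crop (132,290) and top crop (488,314); the others shaped like it are one purple and three yellow. The burner stands at the +u end in the top view. Triangulating now.

```bash
cat >> h.py <<'E'
CAM={"side":(401.5094512,314.1137253,206.9945053,[0.54275821,-0.80401521,0.68308633],[0.89800319,-0.00264586,0.00206354,-0.43997616]),
"top":(368.6448608,325.8402493,199.6565384,[0.36130544,-0.00567821,0.90905804],[0.74884995,-0.65360187,0.07459573,-0.08039794])}
def ray(n,p):
    f,cx,cy,o,q=CAM[n];d=R.from_quat(q).apply([(p[0]-cx)/f,(p[1]-cy)/f,1]);return np.array(o),d/np.linalg.norm(d)
def atz(n,p,z):
    o,d=ray(n,p);return o+d*(z-o[2])/d[2]
def tri(ps,pt):
    (a,d),(b,e)=ray("side",ps),ray("top",pt)
    s=np.linalg.lstsq(np.c_[d,-e],b-a,rcond=None)[0];x,y=a+s[0]*d,b+s[1]*e
    return (x+y)/2,np.linalg.norm(x-y)
def proj(n,P):
    f,cx,cy,o,q=CAM[n];c=R.from_quat(q).inv().apply(np.atleast_2d(P)-o);return c[:,:2]/c[:,2:]*f+[cx,cy]
E
python3 - <<'E'
from h import *
S=lambda x,y:(x/3.5+235-.35,y/3.5+150-.35);T=lambda x,y:(x/3+195-.33,y/3+145-.33)
for n,s,t,z in[("tin",(153,43),(66,268),.035),("bottle",(142,94),(239,283),.075),("cup",(132,260),(488,314),.064),("roll",(110,499),(707,347),.026),("c1",(366,172),(300,86),.006),("c2",(384,251),(418,92),.006),("c3",(406,344),(535,98),.006),("purple",(82,201),(398,355),.064),("yelA",(235,191),(401,212),.064),("yelB",(229,314),(570,239),.064),("yelC",(131,337),(589,322),.064)]:
    p,e=tri(S(*s),T(*t));print(n,p.round(4),round(e,4),z,"side",atz("side",S(*s),z)[:2].round(4),"top",atz("top",T(*t),z)[:2].round(4))
E
```

```text
tin [0.4389 0.2614 0.0329] 0.0027 0.035 side [0.4406 0.2585] top [0.4374 0.2605]
bottle [0.4417 0.1174 0.0743] 0.0026 0.075 side [0.4431 0.1168] top [0.4404 0.1171]
cup [ 0.4463 -0.0722  0.0641] 0.0053 0.064 side [ 0.4488 -0.0712] top [ 0.4437 -0.0727]
roll [ 0.4459 -0.2496  0.0279] 0.0021 0.026 side [ 0.4466 -0.2478] top [ 0.4451 -0.2503]
c1 [0.6196 0.1034 0.008 ] 0.0017 0.006 side [0.6206 0.1065] top [0.6193 0.1035]
c2 [0.6276 0.0035 0.0086] 0.0014 0.006 side [0.6286 0.007 ] top [0.6277 0.0034]
c3 [ 0.6364 -0.0955  0.0072] 0.0014 0.006 side [ 0.6372 -0.0939] top [ 0.636  -0.0957]
purple [ 0.4062 -0.0085  0.0659] 0.0046 0.064 side [ 0.408  -0.0054] top [ 0.404  -0.0089]
yelA [0.5152 0.0038 0.0648] 0.0051 0.064 side [0.5177 0.0059] top [0.5128 0.0034]
yelB [ 0.5128 -0.1281  0.0649] 0.0069 0.064 side [ 0.5161 -0.126 ] top [ 0.5095 -0.1288]
yelC [ 0.4511 -0.1488  0.0646] 0.0061 0.064 side [ 0.4539 -0.1474] top [ 0.4481 -0.1494]
```

Heights agree to within 2 mm (tin 33, bottle 74, cup 64, roll 28, board 7–9 mm). The board lies along −y with a 4.8° yaw, and the circle on the burner side is c3 at (0.636, −0.096). First I turn the tool so its x is world x and its y is −world y, then go over the roll.

>>> drive_effector(offsets=[0,0,0,0.114,0,0,0,0.114,0,0,0,0.114,0.017,-0.024,0,0,0.017,-0.024,0,0,0.017,-0.024,0,0,0.017,-0.024,0,0,0.017,-0.024,0,0,0.017,-0.024,0,0,0.017,-0.024,0,0,0.017,-0.024,0,0,0.017,-0.024,0,0,0.017,-0.024,0,0,0.017,-0.024,0,0,0.017,-0.024,0,0,0.017,-0.024,0,0,0.017,-0.026,0,0,0,0,0,0], aperture=0.087, grip_n=15)

```text
time: 1.6
position: [0.4491, -0.2461, 0.2222]
tool_rot: [1.0, 0.002, -0.0, -0.002]
ft_force: [0.0, 0.1, 0.3]
grip_width: 0.0868
grip_force: 0.0
```

>>> drive_effector(offsets=[-0.0035,0.0035,0.02,0,0,0,0.025,0,0,0,0.025,0,0,0,0.025,0,0,0,0.025,0,0,0,0.025,0,0,0,0.025,0,0,0,0.02,0,0,0,0.015,0,0,0,0.008,0,0,0,0.004,0,0,0,0,0,0,0,0,0], aperture=0.087, grip_n=15)

```text
time: 2.68
position: [0.4443, -0.2548, 0.006]
tool_rot: [1.0, -0.0, 0.0, 0.0]
ft_force: [0.8, -0.0, 0.5]
grip_width: 0.0871
grip_force: 0.0
```

>>> drive_effector(offsets=[0,0,0,0,0,0,0,0,0,0,0,0,0,0,0,0,0,0,0,0,0,0,0,0,0,0,0,0,0,0,0,0], aperture=0.05, grip_n=20)

```text
time: 3.35
position: [0.444, -0.2541, 0.0059]
tool_rot: [1.0, -0.0, -0.0, -0.0]
ft_force: [-0.3, 1.2, 6.6]
grip_width: 0.0597
grip_force: 20.0
```

>>> drive_effector(offsets=[0,0,-0.01,0,0,0,-0.02,0,0,0,-0.025,0,0,0,-0.025,0,0,0,-0.02,0,0.0152,-0.0215,0,0,0.0152,-0.0215,0,0,0.0152,-0.0215,0,0,0.0152,-0.0215,0,0,0.0152,-0.0215,0,0,0.0152,-0.0215,0,0,0.0152,-0.0215,0,0,0.0152,-0.0215,0,0,0.0152,-0.0215,0,0,0.0152,-0.0215,0,0,0.0152,-0.0215,0,0,0.0152,-0.0215,0,0,0,0,0,0,0,0,0,0,0,0,0,0], grip_n=20)

```text
time: 5.02
position: [0.6259, 0.0034, 0.1055]
tool_rot: [1.0, 0.0, -0.0, 0.0]
ft_force: [-0.3, -0.5, -0.5]
grip_width: 0.0599
grip_force: 20.0
```

>>> drive_effector(offsets=[0.0005,0,0.02,0,0,0,0.025,0,0,0,0.02,0,0,0,0.015,0,0,0,0.007,0,0,0,0.003,0,0,0,0.002,0,0,0,0,0,0,0,0,0,0,0,0,0], grip_n=20)

```text
time: 5.85
position: [0.6278, 0.0034, 0.0146]
tool_rot: [1.0, -0.0, 0.001, 0.0]
ft_force: [-0.9, 0.7, 0.0]
grip_width: 0.0597
grip_force: 20.0
```

>>> drive_effector(offsets=[0,0,0,0,0,0,0,0,0,0,0,0,0,0,0,0,0,0,0,0,0,0,0,0,0,0,0,0], aperture=0.087, grip_n=15)

```text
time: 6.43
position: [0.627, 0.0036, 0.0135]
tool_rot: [1.0, -0.0, 0.0, -0.0]
ft_force: [-0.2, 0.4, -0.9]
grip_width: 0.0862
grip_force: 0.0
```

>>> drive_effector(offsets=[0,0,-0.02,0,0,0,-0.025,0,0,0,-0.03,0,0,0,-0.03,0,0,0,-0.02,0,-0.0226,0.0095,0,0,-0.0226,0.0095,0,0,-0.0226,0.0095,0,0,-0.0226,0.0095,0,0,-0.0226,0.0095,0,0,-0.0226,0.0095,0,0,-0.0226,0.0095,0,0,-0.0226,0.0095,0,0,0,0,0,0,0,0,0,0,0,0,0,0], aperture=0.058, grip_n=15)

```text
time: 7.77
position: [0.4473, -0.0727, 0.1389]
tool_rot: [1.0, -0.0, 0.001, 0.0]
ft_force: [1.0, -0.2, 0.0]
grip_width: 0.0578
grip_force: 0.0
```

```bash
python3 - <<'E'
from h import *
c=robot.camera("side")["img"][:,:,::-1]
cv2.imwrite("pics/sc1.png",cv2.convertScaleAbs(cv2.resize(c[150:320,235:395],None,fx=3.5,fy=3.5,interpolation=cv2.INTER_CUBIC),alpha=1.5))
E
```

```text
(no output)
```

View pics/sc1.png

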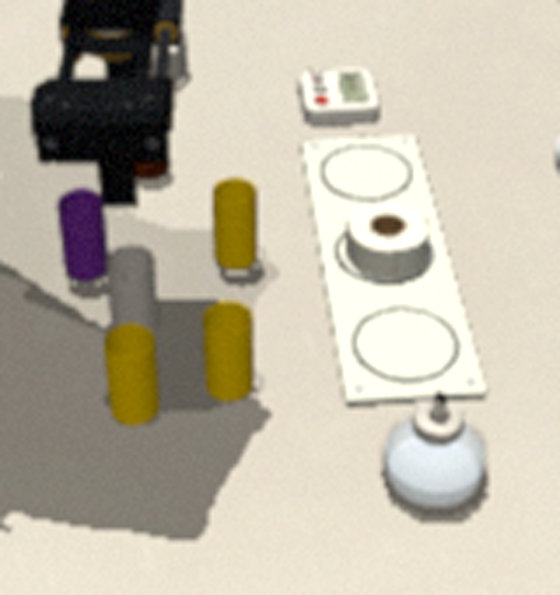

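The roll stands in the middle circle, seeming a few mm towards +x (left margin is wider). Cup at crop (132,290), gripper above it. Descending.

>>> drive_effector(offsets=[0,0,0.02,0,0,0,0.02,0,0,0,0.02,0,0,0,0.02,0,0,0,0.02,0,0,0,0.015,0,0,0,0.004,0,0,0,0,0,0,0,0,0], aperture=0.058, grip_n=15)

```text
time: 8.57
position: [0.447, -0.0723, 0.0196]
tool_rot: [1.0, 0.0, 0.0, 0.0]
ft_force: [-0.5, -0.2, 1.1]
grip_width: 0.0579
grip_force: 0.0
```

>>> drive_effector(offsets=[0,0,0,0,0,0,0,0,0,0,0,0,0,0,0,0,0,0,0,0,0,0,0,0,0,0,0,0,0,0,0,0], aperture=0.02, grip_n=15)

```text
time: 9.23
position: [0.4465, -0.0725, 0.02]
tool_rot: [1.0, -0.0, 0.0, 0.0]
ft_force: [-0.1, -0.7, 5.7]
grip_width: 0.0322
grip_force: 15.0
```

```bash
python3 - <<'E'
from h import *
S=lambda x,y:(x/3.5+235-.35,y/3.5+150-.35)
print(atz("side",S(388,228),.032),atz("side",S(388,226),.032))
E
```

```text
[0.63000605 0.0022553  0.032     ] [0.6301669  0.00460735 0.032     ]
```

>>> drive_effector(offsets=[0,0,-0.01,0,0,0,-0.02,0,0,0,-0.025,0,0,0,-0.025,0,0,0,-0.02,0,0.02375,0.00284,0,0,0.02375,0.00284,0,0,0.02375,0.00284,0,0,0.02375,0.00284,0,0,0.02375,0.00284,0,0,0.02375,0.00284,0,0,0.02375,0.00284,0,0,0.02375,0.00284,0,0,0,0,0,0,0,0,0,0,0,0,0,0], grip_n=15)

```text
time: 10.57
position: [0.6347, -0.0947, 0.1186]
tool_rot: [1.0, -0.0, -0.002, -0.0]
ft_force: [-0.6, 0.7, -0.7]
grip_width: 0.032
grip_force: 15.0
```

>>> drive_effector(offsets=[0.001,0,0.02,0,0,0,0.025,0,0,0,0.02,0,0,0,0.015,0,0,0,0.007,0,0,0,0.003,0,0,0,0.0025,0,0,0,0,0,0,0,0,0,0,0,0,0], grip_n=15)

```text
time: 11.4
position: [0.6379, -0.0953, 0.0281]
tool_rot: [1.0, -0.0, 0.001, 0.0]
ft_force: [0.2, 0.8, 0.2]
grip_width: 0.0321
grip_force: 15.0
```

>>> drive_effector(offsets=[0,0,0,0,0,0,0,0,0,0,0,0,0,0,0,0,0,0,0,0,0,0,0,0], aperture=0.058, grip_n=15)

```text
time: 11.9
position: [0.6373, -0.0951, 0.0271]
tool_rot: [1.0, -0.0, 0.0, 0.0]
ft_force: [0.2, -0.3, -0.2]
grip_width: 0.0565
grip_force: 0.0
```

>>> drive_effector(offsets=[0,0,-0.015,0,0,0,-0.025,0,0,0,-0.03,0,0,0,-0.03,0,0,0,-0.02,0,0,0,0,0,0,0,0,0], aperture=0.06, grip_n=15)

```text
time: 12.48
position: [0.638, -0.0954, 0.1486]
tool_rot: [1.0, -0.0, 0.002, 0.001]
ft_force: [-0.4, 0.1, -0.9]
grip_width: 0.0601
grip_force: 0.0
```

>>> drive_effector(offsets=[-0.01965,-0.02124,0,0,-0.01965,-0.02124,0,0,-0.01965,-0.02124,0,0,-0.01965,-0.02124,0,0,-0.01965,-0.02124,0,0,-0.01965,-0.02124,0,0,-0.01965,-0.02124,0,0,-0.01965,-0.02124,0,0,-0.01965,-0.02124,0,0,-0.01965,-0.02124,0,0,0,0,0,0,0,0,0,0,0,0,0,0,0,0,0,0], aperture=0.065, grip_n=12)

```text
time: 13.65
position: [0.4417, 0.1167, 0.1466]
tool_rot: [1.0, -0.0, 0.0, 0.0]
ft_force: [-0.6, -0.1, -0.1]
grip_width: 0.0648
grip_force: 0.0
```

```bash
python3 - <<'E'
from h import *
S=lambda x,y:(x/3.5+235-.35,y/3.5+150-.35);T=lambda x,y:(x/3+195-.33,y/3+145-.33)
# bottle body: axis foot check side crop
print(atz("side",S(151,172),.003))
c=robot.camera("top")["img"][:,:,::-1]
cv2.imwrite("pics/tc1.png",cv2.convertScaleAbs(cv2.resize(c[145:285,195:455],None,fx=3,fy=3,interpolation=cv2.INTER_CUBIC),alpha=1.3))
E
```

```text
[0.44662296 0.11136566 0.003     ]
```

View pics/tc1.png

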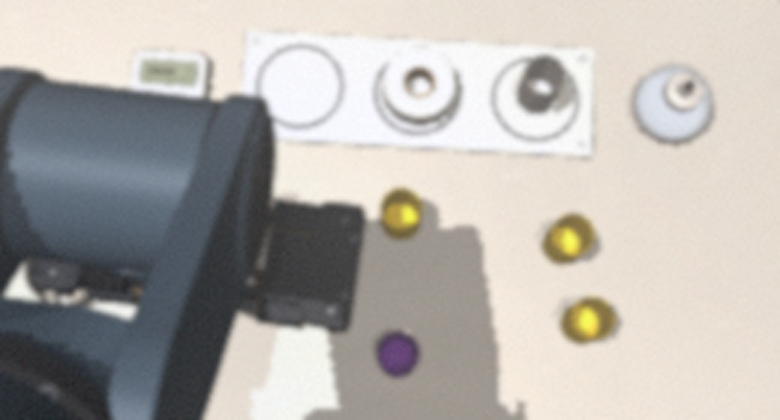

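Cup stands in the burner-side circle (rim ~(546,84)), roll in the middle (~(421,85)). I check those numbers and go down on the bottle.

```bash
python3 - <<'E'
from h import *
T=lambda x,y:(x/3+195-.33,y/3+145-.33)
print(atz("top",T(544,82),.070),atz("top",T(421,85),.032))
E
```

```text
[ 0.63056201 -0.09493392  0.07      ] [0.62630672 0.00150556 0.032     ]
```

>>> drive_effector(offsets=[0,0,0.02,0,0,0,0.025,0,0,0,0.025,0,0,0,0.025,0,0,0,0.02,0,0,0,0.012,0,0,0,0.006,0,0,0,0.001,0,0,0,0,0,0,0,0,0], aperture=0.065, grip_n=12)

```text
time: 14.53
position: [0.4416, 0.1171, 0.0136]
tool_rot: [1.0, -0.0, 0.001, -0.0]
ft_force: [0.3, -0.6, 0.3]
grip_width: 0.0649
grip_force: 0.0
```

>>> drive_effector(offsets=[0,0,0,0,0,0,0,0,0,0,0,0,0,0,0,0,0,0,0,0,0,0,0,0,0,0,0,0,0,0,0,0,0,0,0,0], aperture=0.02, grip_n=12)

```text
time: 15.28
position: [0.4409, 0.1173, 0.0132]
tool_rot: [1.0, -0.0, 0.0, -0.0]
ft_force: [-0.4, -0.7, 2.9]
grip_width: 0.0328
grip_force: 12.0
```

>>> drive_effector(offsets=[0,0,-0.006,0,0,0,-0.015,0,0,0,-0.02,0,0,0,-0.02,0,0,0,-0.019,0,0,0,-0.01,0,0.01,0.0007,0,0,0.02,0.0015,0,0,0.02,0.0015,0,0,0.02,0.0015,0,0,0.02,0.0015,0,0,0.02,0.0015,0,0,0.02,0.0015,0,0,0.02,0.0015,0,0,0.02,0.0015,0,0,0.009,0.0008,0,0,0,0,0,0,0,0,0,0,0,0,0,0], grip_n=12)

```text
time: 16.87
position: [0.6178, 0.1039, 0.1022]
tool_rot: [1.0, -0.0, -0.002, -0.0]
ft_force: [-1.4, 0.1, -1.5]
grip_width: 0.0332
grip_force: 12.0
```

>>> drive_effector(offsets=[0,0,0.02,0,0,0,0.02,0,0,0,0.015,0,0,0,0.012,0,0,0,0.006,0,0,0,0.003,0,0,0,0.002,0,0,0,0,0,0,0,0,0,0,0,0,0], grip_n=12)

```text
time: 17.7
position: [0.6204, 0.1038, 0.0259]
tool_rot: [1.0, -0.0, 0.001, -0.0]
ft_force: [-0.1, 0.1, -0.8]
grip_width: 0.033
grip_force: 12.0
```

>>> drive_effector(offsets=[0,0,0.003,0,0,0,0.002,0,0,0,0.0005,0,0,0,0,0,0,0,0,0,0,0,0,0], grip_n=12)

```text
time: 18.2
position: [0.6198, 0.1038, 0.0195]
tool_rot: [1.0, -0.0, -0.0, -0.0]
ft_force: [0.1, -0.4, -1.3]
grip_width: 0.0328
grip_force: 12.0
```

>>> drive_effector(offsets=[0,0,0.001,0,0,0,0,0,0,0,0,0], grip_n=12)

```text
time: 18.45
position: [0.6199, 0.1038, 0.0192]
tool_rot: [1.0, -0.0, 0.0, 0.0]
ft_force: [-1.7, 0.6, 4.8]
grip_width: 0.0329
grip_force: 12.0
```

>>> drive_effector(offsets=[0,0,0,0,0,0,0,0,0,0,0,0,0,0,0,0,0,0,0,0,0,0,0,0], aperture=0.06, grip_n=12)

```text
time: 18.95
position: [0.6197, 0.1038, 0.0183]
tool_rot: [1.0, -0.0, -0.0, -0.0]
ft_force: [-0.3, 0.5, 1.0]
grip_width: 0.0583
grip_force: 0.0
```

>>> drive_effector(offsets=[0,0,-0.01,0,0,0,-0.025,0,0,0,-0.03,0,0,0,-0.03,0,0,0,-0.03,0,-0.018,-0.0156,0,0,-0.018,-0.0156,0,0,-0.018,-0.0156,0,0,-0.018,-0.0156,0,0,-0.018,-0.0156,0,0,-0.018,-0.0156,0,0,-0.018,-0.0156,0,0,-0.018,-0.0156,0,0,-0.018,-0.0156,0,0,-0.018,-0.0156,0,0,0,0,0,0,0,0,0,0,0,0,0,0], aperture=0.087, grip_n=15)

```text
time: 20.45
position: [0.4408, 0.2598, 0.1442]
tool_rot: [1.0, 0.0, 0.001, -0.0]
ft_force: [-0.3, -0.7, -0.5]
grip_width: 0.0872
grip_force: 0.0
```

```bash
python3 - <<'E'
from h import *
c=robot.camera("side")["img"][:,:,::-1];t=robot.camera("top")["img"][:,:,::-1]
f=lambda i:cv2.convertScaleAbs(cv2.resize(i,None,fx=5,fy=5,interpolation=cv2.INTER_CUBIC),alpha=1.4)
a=f(c[165:275,315:383]);b=f(t[145:205,240:400])
cv2.imwrite("pics/sb.png",a);cv2.imwrite("pics/tb.png",b)
E
```

```text
(no output)
```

View pics/sb.png

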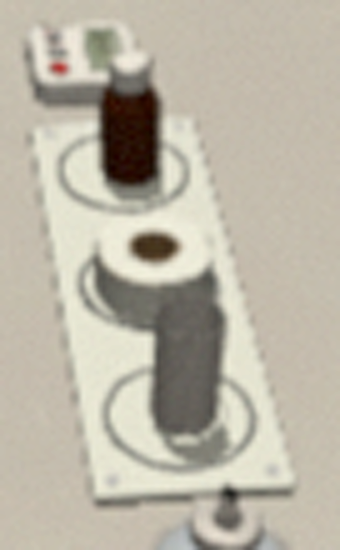

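View pics/tb.png

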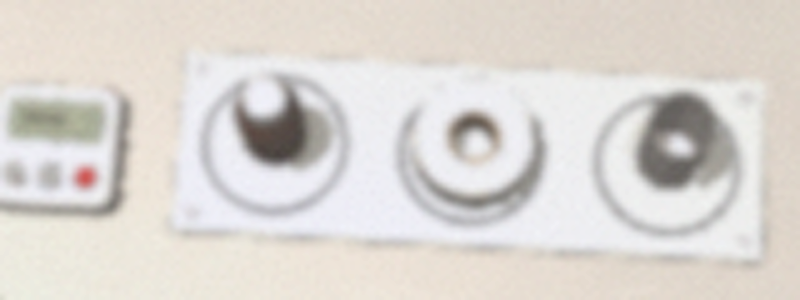

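```bash
python3 - <<'E'
from h import *
S=lambda x,y:(x/5+315-.4,y/5+165-.4);T=lambda x,y:(x/5+240-.4,y/5+145-.4)
print("roll",tri(S(155,246),T(473,137)),atz("side",S(155,246),.032),atz("top",T(473,137),.032))
print("cup top",atz("top",T(682,126),.07),"cap",atz("top",T(266,98),.081))
E
```

```text
roll (array([0.62926079, 0.00394154, 0.03350661]), np.float64(0.0021528285326618537)) [0.63052642 0.00634624 0.032     ] [0.62860429 0.0038139  0.032     ]
cup top [ 0.63599199 -0.09435249  0.07      ] cap [0.61933298 0.10218309 0.081     ]
```

>>> drive_effector(offsets=[-0.0015,-0.001,0.02,0,0,0,0.025,0,0,0,0.025,0,0,0,0.025,0,0,0,0.02,0,0,0,0.01,0,0,0,0.005,0,0,0,0,0,0,0,0,0], aperture=0.087, grip_n=15)

```text
time: 21.3
position: [0.4391, 0.2608, 0.014]
tool_rot: [1.0, -0.0, 0.001, -0.0]
ft_force: [0.2, 0.7, 0.5]
grip_width: 0.0871
grip_force: 0.0
```

>>> drive_effector(offsets=[0,0,0,0,0,0,0,0,0,0,0,0,0,0,0,0,0,0,0,0,0,0,0,0,0,0,0,0,0,0,0,0,0,0,0,0], aperture=0.05, grip_n=20)

```text
time: 22.05
position: [0.4388, 0.2612, 0.0141]
tool_rot: [1.0, -0.0, 0.001, -0.0]
ft_force: [-0.9, 1.4, 5.8]
grip_width: 0.0598
grip_force: 20.0
```

>>> drive_effector(offsets=[0,0,-0.01,0,0,0,-0.025,0,0,0,-0.03,0,0,0,-0.03,0,0,0,-0.02,0,0.0158,0.02144,0,0,0.0158,0.02144,0,0,0.0158,0.02144,0,0,0.0158,0.02144,0,0,0.0158,0.02144,0,0,0.0158,0.02144,0,0,0.0158,0.02144,0,0,0.0158,0.02144,0,0,0.0158,0.02144,0,0,0.0158,0.02144,0,0,0.0158,0.02144,0,0,0.0158,0.02144,0,0,0,0,0,0,0,0,0,0,0,0,0,0], grip_n=20)

```text
time: 23.72
position: [0.6263, 0.0038, 0.1281]
tool_rot: [1.0, -0.0, -0.001, -0.0]
ft_force: [-0.1, -0.9, -0.7]
grip_width: 0.0599
grip_force: 20.0
```

>>> drive_effector(offsets=[0.001,0,0.02,0,0,0,0.02,0,0,0,0.02,0,0,0,0.01,0,0,0,0.005,0,0,0,0,0,0,0,0,0,0,0,0,0,0,0,0,0], grip_n=20)

```text
time: 24.47
position: [0.6297, 0.0034, 0.0548]
tool_rot: [1.0, -0.0, 0.001, 0.0]
ft_force: [-0.2, 0.5, -0.8]
grip_width: 0.0598
grip_force: 20.0
```

>>> drive_effector(offsets=[0,0,0.003,0,0,0,0.002,0,0,0,0.002,0,0,0,0.001,0,0,0,0,0,0,0,0,0,0,0,0,0], grip_n=20)

```text
time: 25.05
position: [0.6288, 0.0035, 0.0458]
tool_rot: [1.0, -0.0, -0.0, 0.0]
ft_force: [-1.5, -0.8, 2.4]
grip_width: 0.0599
grip_force: 20.0
```

```bash
python3 - <<'E'
from h import *
c=robot.camera("side")["img"][:,:,::-1]
cv2.imwrite("pics/sb2.png",cv2.convertScaleAbs(cv2.resize(c[165:275,300:390],None,fx=5,fy=5,interpolation=cv2.INTER_CUBIC),alpha=1.4))
E
```

```text
(no output)
```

View pics/sb2.png

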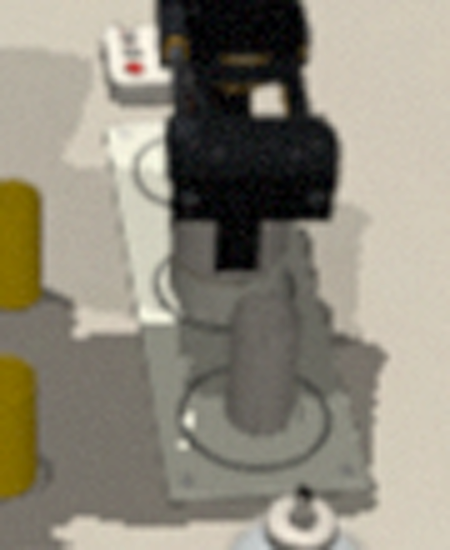

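The tin rests on the roll with contact force, at crop (230,235), and its edges line up with the roll's. Releasing and retreating upward.

>>> drive_effector(offsets=[0,0,0,0,0,0,0,0,0,0,0,0,0,0,0,0,0,0,0,0,0,0,0,0,0,0,0,0], aperture=0.087, grip_n=15)

```text
time: 25.68
position: [0.6289, 0.0035, 0.0455]
tool_rot: [1.0, -0.0, 0.0, -0.0]
ft_force: [0.2, -0.7, 0.1]
grip_width: 0.0861
grip_force: 0.0
```

>>> drive_effector(offsets=[0,0,-0.01,0,0,0,-0.025,0,0,0,-0.03,0,0,0,-0.03,0,0,0,-0.03,0,0,0,-0.02,0,-0.03,0,0,0,-0.03,0,0,0,-0.03,0,0,0,-0.03,0,0,0,-0.02,-0.02,0,0,0,-0.03,0,0,0,-0.03,0,0,0,-0.03,0,0,0,-0.03,0,0,0,-0.03,0,0,0,-0.03,0,0,0,0,0,0,0,0,0,0], aperture=0.087, grip_n=15)

```text
time: 27.27
position: [0.4887, 0.2049, 0.1912]
tool_rot: [1.0, 0.002, 0.001, 0.0]
ft_force: [0.0, -0.8, 0.8]
grip_width: 0.087
grip_force: 0.0
```

```bash
python3 - <<'E'
from h import *
c=robot.camera("side")["img"][:,:,::-1];t=robot.camera("top")["img"][:,:,::-1]
f=lambda i:cv2.convertScaleAbs(cv2.resize(i,None,fx=5,fy=5,interpolation=cv2.INTER_CUBIC),alpha=1.4)
a=f(c[165:275,315:383]);b=f(t[145:205,300:455])
cv2.imwrite("pics/sb3.png",a);cv2.imwrite("pics/tb3.png",b)
E
```

```text
(no output)
```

View pics/sb3.png

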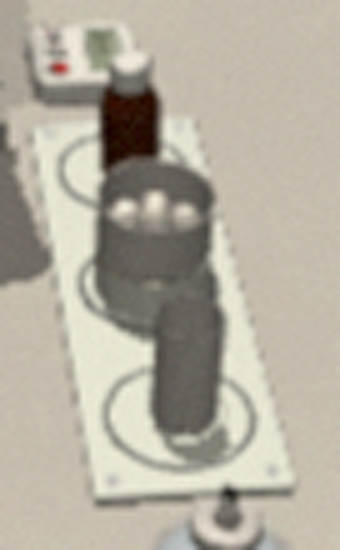

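View pics/tb3.png

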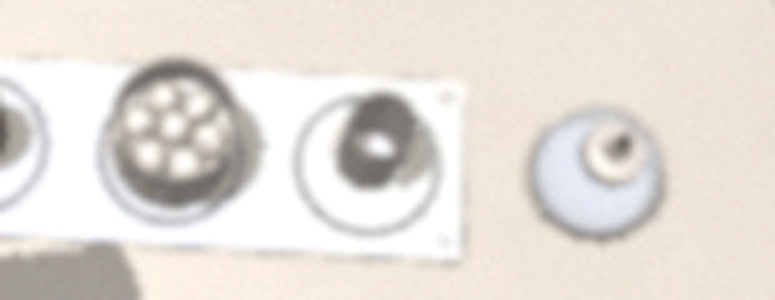

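The tin stands upright on the roll (side rim ~(156,191), top rim ~(176,122)), cup and bottle are upright in their circles, burner and timer unmoved. A last numeric check follows.

```bash
python3 - <<'E'
from h import *
S=lambda x,y:(x/5+315-.4,y/5+165-.4);T=lambda x,y:(x/5+300-.4,y/5+145-.4)
p,e=tri(S(156,191),T(176,122));print(p,e,np.hypot(*(p-[.6293,.0039,0])[:2]))
if abs(p[2]-.067)<.006 and np.hypot(*(p-[.6293,.0039,0])[:2])<.006: print(robot.hand_in())
E
```

```text
[0.62697874 0.00322865 0.0693108 ] 0.004187460931971576 0.0024163917527771847
the job is handed in; nothing more can be done
None
```

The job is handed in: the steel cup, film roll and amber bottle stand in their circles and the tin on the roll, all within tolerance by my camera measurements (tin about 2 mm off the roll's centre); the burner and timer look unmoved, and I stopped at about 27 s of the 109 s allowed.

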